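# Unclamp the labelled tea caddy

### The job

The label on the tin tea caddy held in the labelling clamp has set. Slide the clamp's moving jaw back by its upright handle until it stands well clear of the caddy, then lift the caddy out and set it down, without dropping it, standing upright inside the shallow wooden tray.

Things in the scene. Friction and masses are not known exactly. Their poses are not given: they have to be found in the camera images.
- jaw (a joint): opening of the clamp's steel moving jaw, m: 0 shut against the caddy (starts 0 to 0.004), 0.055 fully back. About 4 N of drag; stays where left. Shut, its lip reaches 10 mm over the caddy's lid and holds it down. Jaw 74 mm wide, lip top 93 mm above the table. The clamp's fixed jaw, at the caddy's other end, is 64 mm high; its wooden base board, fixed to the table, 130 x 220 x 20 mm.
- jaw_handle (a point): point on the axis of the upright round black handle on the moving jaw, 24 mm in diameter, standing from 93 to 141 mm above the table; this point is 120 mm above the table. Its +y axis is the direction in which the jaw opens (level, away from the caddy, along the board's length); x lies across the board, z is up.
- caddy_center (a point): centre (half-way up) of the clamped caddy: closed white tin box with a paper label, 52 mm (x) x 80 mm (y) x 60 mm high (z), 0.11 to 0.23 kg. It starts upright on the 20 mm base board, centre 50 mm above the table, its 80 mm length between the jaws along the sliding direction, its two long sides free to grip across the 52 mm. Like caddies loose on the table are not meant.
- tray: shallow empty plywood tray fixed to the table, 170 mm (x) x 200 mm (y) outside, 18 mm high, walls and floor 6 mm thick; origin at the centre of its underside. A caddy standing in it has its centre 36 mm above the table. Clamp and tray change sides from run to run; a round tin 105 mm high and a small jar stand between them.
Not all that is in view belongs to the job. What is shaped like the part that bears caddy_center but black or pink is not meant.

How it is judged:
On the way, in this order (a step that is already met when the one before it is completed fails the run):
1. the jaw is slid back at least 20 mm while the caddy still stands in the clamp (value of joint jaw above 0.02 m and height (world z) of caddy_center below 0.065 m), for 0.1 s.
2. the caddy is lifted out (centre more than 85 mm above the table) (height (world z) of caddy_center above 0.085 m), for 0.1 s.
3. the caddy is lowered into the tray, still gripped when its foot is within 15 mm of the tray's floor (x of caddy_center in the frame of tray between -0.08 and 0.08 m and y of caddy_center in the frame of tray between -0.095 and 0.095 m and z of caddy_center in the frame of tray below 0.051 m and contact force between the fingers and caddy above 0.5 N), for 0.05 s.
At the end, for the whole second after the job is handed in: The caddy from the clamp stands on the tray's floor inside its walls (centre within 80 mm along the tray's x and 95 mm along its y, and 30 to 44 mm above the table), lid up, upright within 10 degrees and at rest (x of caddy_center in the frame of tray between -0.08 and 0.08 m and y of caddy_center in the frame of tray between -0.095 and 0.095 m and z of caddy_center in the frame of tray between 0.03 and 0.044 m and angle between caddy_center's own z axis and vertical below 0.17 rad and linear speed of caddy below 0.02 m/s); the robot touches nothing.
It also fails if it takes over 54 s, if anything falls off the work surface, if the arm or the gripper's body presses on something with over 40 N, if the wrist force passes 120 N, or if a joint passes its speed limit or range.

### The arm

A 6-joint arm with a two-finger parallel gripper is mounted at the origin on the work surface. World frame = base frame: x ahead of the robot, y to its left, z up, the work surface at z = 0. Lengths are in m, angles in rad, forces in N, time in s.
With the tool pointing down it reaches from about 0.35 to 0.725 m from the base axis. Payload 6 kg.
Tool frame: the origin (TCP) lies between the finger pads; the fingertips stand 8 mm ahead of it and the grasp point (between the pads) lies 11 mm behind it; z points along the fingers, y is the line along which they close (so a half turn about z gives the same grasp; the last joint's range is limited). The gripper opens to 85 mm and grips with 20 to 120 N. Pads are 22 mm wide; open, the fingers measure 114 mm over their backs; the gripper's body (76 mm by 85 mm) begins 54 mm behind the grasp point. The pads swing forward as they close: fully open they stand 13 mm farther back than shut.
Start: joints at [1.506, 0.04, 0.085, 0, -1.615, -0.334], TCP at [0.233, 0.553, 0.239] pointing down, gripper open.
Joint ranges: [-2.56, 2.56], [-1.29, 2.01], [-1.08, 1.49], [-3.29, 1.98], [-2.81, -0.18], [-2.99, 2.99]. Speed limits (rad/s): [2.57, 2.57, 3.01, 3.14, 3.14, 3.14].

### API

Orientations are given as a unit quaternion [w, x, y, z].
In Python, from plant import * gives the robot as it stands. Calls block until the motion is done:
- move_to(position, orientation): joint-space move of the TCP to a pose.
- move_l(position, orientation=None, rate=0.15): straight line of the TCP; orientation=None keeps the orientation; rate is the mean speed in m/s.
- goto_joints(angles): joint-space move.
- ungrasp() and close(): open the fingers fully, or close them until they stop; the grip force is fixed at half the most.
- wait(seconds).
- ik(position, orientation): joint angles nearest the present ones, or None.
- sense(): the state.
- camera(name): name is "scene" or "top"; returns the picture (400x640x3 uint8, blue, green, red); there is no depth.
- calibration(name): a dict with "intrinsics" (3x3 intrinsics, pixels), "xyz" and "attitude" of the camera in the world. Camera axes: x right, y down, z forward; pixel columns grow to the right and rows downward; lengths in m; the calibration is good to about 2 mm. A picture is of the moment at which its call begins. calibration takes no time and is no camera call.
A pose or a line that the arm cannot do raises PlanningError and nothing moves.
- sign_off(): hands the job in; it is judged then, once.
Trained networks look in the newest picture that a camera, given by its name, has taken for a name from the list of things; names that differ only in an ending like _2 or _b are one class to them, and where a whole thing is asked for, a point or a joint stands for the part that bears it (a point fixed in the world has none). Each returns a list of dicts, best first, with "score" (0 to 1); they miss things now and then, are a little off and sometimes report something else, mostly with a low value. They report only what shows in the picture. A call takes as long as a camera call. They do not tell look-alikes from the thing itself.
- search_frame(camera, target): "extent" ([left, top, right, bottom] in pixels, round what is visible of it).
- silhouettes(camera, target): "region" (400x640 bool, what is visible of it) and "extent" ([left, top, right, bottom] in pixels, round what is visible of it).
The state is a dict: "clock": time; "joint_pos": joint angles; "qd": joint speeds; "tau": joint torques, N m; "eef_pos": TCP position; "tcp_rot": TCP orientation; "force": force on the tool from outside, world axes, zero at the start; "moment": the same for the moment, N m; "gripper_width": finger opening in m; "grasp_force": force on a finger pad.
Only numpy, scipy, OpenCV 4.12 (cv2) and the standard library are available. Lean on these libraries where they do the work, as an engineer would, in place of code of your own. Each camera call takes 0.05 s, during which the arm holds its last target. There are 200 camera calls.

## Working session

There is one attempt and no reset: what is moved stays moved. The work goes in short steps, each a Python script; the robot and the scene stay as the last script left them, time stands still between calls to the robot, and variables do not carry over. Pictures are saved under pics/ and viewed, at most 10 in all, crops included, and the job is handed in when it is done.

```bash
mkdir -p pics; ls
python3 - <<'E'
from plant import *
import cv2,numpy as np
for c in ("scene","top"):
    im=camera(c); cv2.imwrite(f"pics/{c}0.png",im); k=calibration(c); print(c,k)
    for t in ("jaw","jaw_handle","caddy_center","tray"):
        print(t,[(round(d["score"],2),np.round(d["extent"]).tolist()) for d in search_frame(c,t)])
s=sense();print(s["clock"],s["tcp_rot"],s["eef_pos"])
a,b=cv2.imread("pics/scene0.png"),cv2.imread("pics/top0.png")
E
```

```text
pics
scene {'intrinsics': array([[365.52288401,   0.        , 322.7740347 ],
       [  0.        , 365.52288401, 202.32011316],
       [  0.        ,   0.        ,   1.        ]]), 'xyz': array([0.95300435, 0.08846622, 0.82106299]), 'attitude': array([-0.18474004,  0.66893348,  0.69333982, -0.19411082])}
jaw [(0.87, [385.0, 188.0, 406.0, 228.0])]
jaw_handle [(0.72, [387.0, 187.0, 410.0, 229.0])]
caddy_center [(0.76, [357.0, 203.0, 394.0, 234.0]), (0.74, [412.0, 140.0, 449.0, 176.0]), (0.62, [384.0, 186.0, 408.0, 229.0])]
tray [(0.81, [151.0, 186.0, 244.0, 250.0])]
top {'intrinsics': array([[495.9310806 ,   0.        , 322.12226846],
       [  0.        , 495.9310806 , 205.80088825],
       [  0.        ,   0.        ,   1.        ]]), 'xyz': array([0.32714301, 0.07158953, 1.29805115]), 'attitude': array([ 0.06017354, -0.69843676,  0.71051315, -0.06112529])}
jaw [(0.87, [244.0, 204.0, 264.0, 237.0])]
jaw_handle [(0.65, [246.0, 202.0, 265.0, 236.0])]
caddy_center [(0.82, [260.0, 200.0, 292.0, 228.0]), (0.61, [193.0, 275.0, 230.0, 312.0]), (0.58, [190.0, 130.0, 225.0, 168.0])]
tray [(0.91, [403.0, 181.0, 486.0, 251.0])]
0.5 [ 7.01857049e-05  9.80186944e-01 -1.98074608e-01  2.06479345e-06] [0.23294765 0.55290009 0.23923445]
```

View pics/scene0.png

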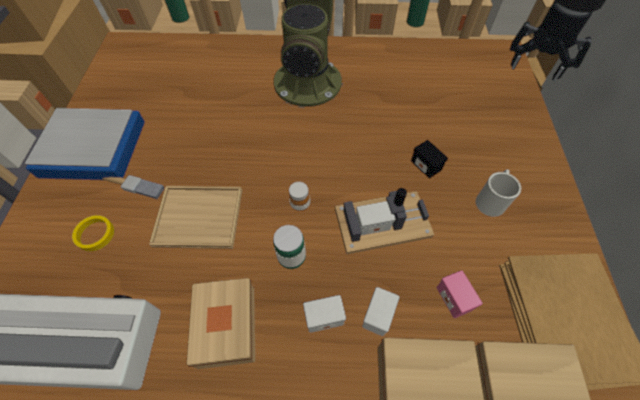

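View pics/top0.png

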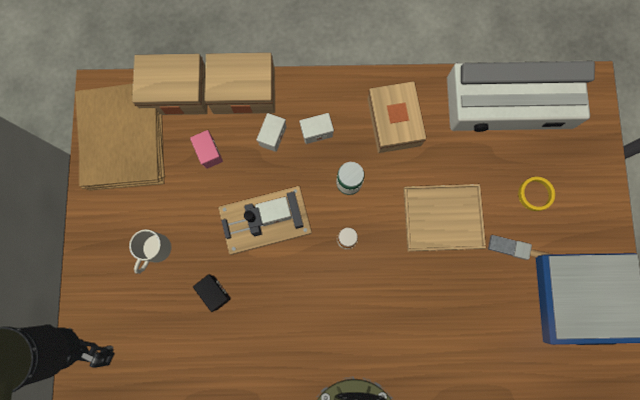

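Run:
```python
import cv2
b=cv2.imread("pics/top0.png")[170:260,210:330]
cv2.imwrite("pics/crop0.png",cv2.resize(b,None,fx=6,fy=6,interpolation=cv2.INTER_CUBIC))
```

```text
(no output)
```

View pics/crop0.png

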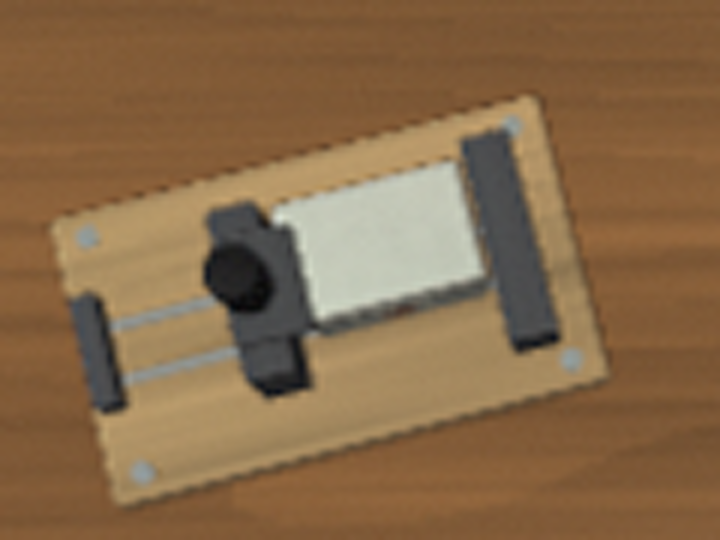

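The scene picture shows the clamp at (385,220), the tray at (197,216), and the tin and jar at (290,245) and (299,195) between them. In the top picture, the possible caddies are:
- white in the clamp (274,211)
- loose white (271,131)
- loose white (317,128)
- black (212,292)
- pink (206,149)

The one in the clamp is meant. The crop confirms it: a white lid between the steel jaws, with the handle on the left at crop (238,277).

```bash
cat > h.py <<'E'
from plant import *
import cv2,numpy as np
from scipy.spatial.transform import Rotation as R
def ray(c,uv,z):
    k=calibration(c);q=k["attitude"];K=k["intrinsics"]
    uv=np.atleast_2d(uv).astype(float)
    d=np.c_[uv,np.ones(len(uv))]@np.linalg.inv(K).T@R.from_quat([q[1],q[2],q[3],q[0]]).as_matrix().T
    return k["xyz"]+d*((z-k["xyz"][2])/d[:,2:])
def down(yaw): # tool z down, tool y (closing) along direction yaw in world
    y=np.array([np.cos(yaw),np.sin(yaw),0]);z=np.array([0,0,-1.]);x=np.cross(y,z)
    q=R.from_matrix(np.c_[x,y,z]).as_quat();return [q[3],q[0],q[1],q[2]]
E
python3 - <<'E'
from h import *
c=lambda p:np.array(p)/6+np.array([210,170])-0.42
B=ray("top",c([(50,218),(535,95),(608,378),(118,505)]),.02)
L=ray("top",c([(272,208),(458,162),(487,275),(313,325)]),.08)
H=ray("top",c([(236,276)]),.141)
print("board",B[:,:2].round(4).tolist(),B.mean(0));print("lid",L[:,:2].round(4).tolist(),L.mean(0));print("handle",H)
for n,P in(("b",B),("l",L)):
    e=np.r_[[P[0]-P[1]],[P[3]-P[2]]];print(n,np.linalg.norm(e,axis=1),np.arctan2(e[:,1],e[:,0]),np.linalg.norm(P[0]-P[3]),np.linalg.norm(P[1]-P[2]))
camera("top");camera("scene")
for cam in("top","scene"):
    m=silhouettes(cam,"tray")[0]["region"].astype(np.uint8)
    cs=max(cv2.findContours(m,0,2)[0],key=cv2.contourArea)
    p=ray(cam,cs[:,0],.018)[:,:2].astype(np.float32);r=cv2.minAreaRect(p);print("tray",r)
o=(B[0]-B[1])[:2];yaw=np.arctan2(o[1],o[0]);print(yaw)
for w in(yaw,yaw+np.pi,yaw+np.pi/2,yaw-np.pi/2):
    print(w,ik(H[0]*[1,1,0]+[0,0,.125],down(w)))
E
```

```text
board [[0.5532, 0.3405], [0.6044, 0.1286], [0.4789, 0.0982], [0.4277, 0.309]] [0.51605144 0.21906022 0.02      ]
lid [[0.5452, 0.2357], [0.5634, 0.1583], [0.5155, 0.1465], [0.4959, 0.2184]] [0.52998675 0.18970802 0.08      ]
handle [[0.50737159 0.24143636 0.141     ]]
b [0.21798319 0.21689815] [1.80780696 1.80883887] 0.12933535051349607 0.129106328600208
l [0.07949764 0.07459716] [1.80107513 1.83736593] 0.05227538756817651 0.04928161901009764
tray ((0.5168114304542542, -0.2506844401359558), (0.1754990518093109, 0.20490753650665283), 0.711671769618988)Traceback (most recent call last):
  File "<stdin>", line 11, in <module>
IndexError: list index out of range
```

Run:
```python
from h import *
yaw=1.808; u=np.array([np.cos(yaw),np.sin(yaw),0]); H=np.array([.5074,.2414,0])
best=None
for w in(yaw,yaw-np.pi):
    q=ik(H+[0,0,.111],down(w)); print(w,None if q is None else np.round(q,2))
    if q is not None and (best is None or abs(q[5])<best[0]): best=(abs(q[5]),w)
o=down(best[1])
move_to(H+[0,0,.25],o); move_l(H+[0,0,.111],o)
print(sense()["force"],sense()["eef_pos"])
close(); s=sense();print(s["gripper_width"],s["grasp_force"],s["force"])
move_l(s["eef_pos"]+u*.058,rate=.06) if False else None
for i in range(5):
    move_l(np.array(sense()["eef_pos"])+u*.0104,rate=.04); s=sense();print(s["eef_pos"],s["force"])
ungrasp(); s=sense(); move_l(np.array(s["eef_pos"])+[0,0,.12])
move_l(np.array(sense()["eef_pos"])+u*.15+[0,0,.05],rate=.3)
cv2.imwrite("pics/top1.png",cv2.resize(camera("top")[170:260,210:330],None,fx=6,fy=6,interpolation=cv2.INTER_CUBIC))
print(sense()["clock"])
```

```text
1.808 [ 0.8  -0.04 -0.23  0.   -1.38 -2.13]
-1.333592653589793 [ 0.8  -0.04 -0.23  0.   -1.38  1.01]
[-0.14269371 -0.28220926  0.33874914] [0.50793119 0.24177045 0.1122652 ]
0.022799584708722016 58.769259452819824 [-2.44188459  3.33124787  3.75235674]
[0.50507224 0.25177374 0.11164674] [-1.03895652 -2.72478988  2.75436562]
[0.50257721 0.26194509 0.11165512] [-0.94795342 -2.53768833  3.36549197]
[0.50002105 0.27228639 0.1116188 ] [-1.27967419 -1.72564979  4.43197256]
[0.49746958 0.28263541 0.11163559] [-1.76035216 -1.31413927  2.9047963 ]
[0.49491409 0.29296208 0.11161015] [-2.64366811 -1.98172272  2.5765495 ]
8.275
```

View pics/top1.png

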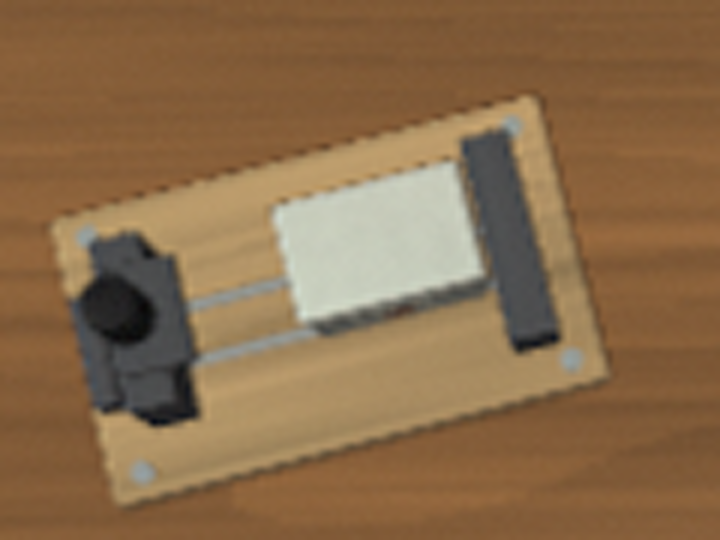

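The jaw is fully back and the caddy still stands in place, with lid corners at crop (272,208), (456,162), (485,278) and (300,325). Next I grasp and lift it.

Run:
```python
from h import *
L=ray("top",np.array([(272,208),(456,162),(485,278),(300,325)])/6+[210,170]-np.array([.42,.42]),.08)
e=(L[0]-L[1]+L[3]-L[2])/2; C=L.mean(0); yaw=np.arctan2(e[1],e[0]); print(C,yaw,np.linalg.norm(e))
C[2]=0; v=yaw-np.pi/2
qs=[(abs(q[5]),w) for w in(v,v+np.pi) if (q:=ik(C+[0,0,.044],down(w))) is not None]; print(qs)
w=min(qs)[1];o=down(w)
move_to(C+[0,0,.26],o); move_l(C+[0,0,.12],o); move_l(C+[0,0,.045],o,rate=.08)
print(sense()["force"]); close(); s=sense(); print(s["gripper_width"],s["grasp_force"],s["force"],s["eef_pos"])
move_l(np.array(s["eef_pos"])+[0,0,.06],rate=.08); move_l(np.array(s["eef_pos"])+[0,0,.17])
s=sense(); print(w,s["gripper_width"],s["grasp_force"],s["force"],s["eef_pos"],s["clock"],s["joint_pos"])
T=[.517,-.251,.215]
for a in(0,np.pi,np.pi/2,-np.pi/2): print(a,ik(T,down(a)))
cv2.imwrite("pics/scene1.png",camera("scene"))
```

```text
[0.52970279 0.19146702 0.08      ] 1.804746102123894 0.0786726144769417
[(np.float64(2.672327274689648), np.float64(0.2339497753289974)), (np.float64(0.4692653789001451), np.float64(3.3755424289187905))]
[ 0.229723   -0.26793523  0.13077891]
0.05148655485415766 63.68048429489136 [-0.31502464  0.24674329  3.8819863 ] [0.53002573 0.19168735 0.04564036]
3.3755424289187905 0.05163080489748958 63.25471758842468 [ 0.95506391  0.03809288 -1.93417679] [0.52955293 0.19161321 0.21409994] 13.75 [ 7.03145428e-01 -5.71168057e-02 -5.73101298e-02 -7.23636662e-04
 -1.57273118e+00 -4.69186397e-01]
0 None
3.141592653589793 [-0.1030238  -0.02833085 -0.02803981  0.         -1.57108736  0.1030238 ]
1.5707963267948966 [-0.1030238  -0.02833085 -0.02803981  0.         -1.57108736 -1.46777253]
-1.5707963267948966 [-0.1030238  -0.02833085 -0.02803981  0.         -1.57108736  1.67382013]
```

View pics/scene1.png

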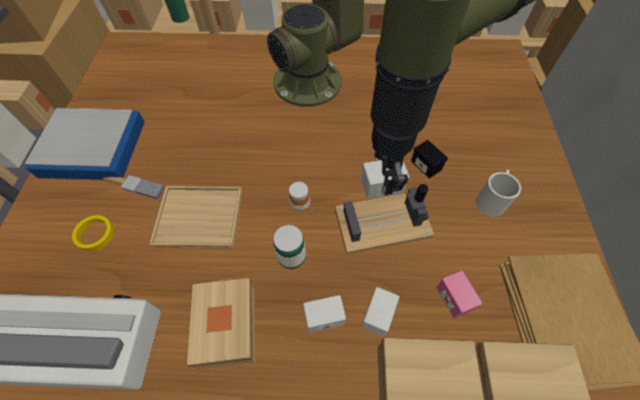

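The caddy is gripped and hangs clear of the clamp at (385,180), with nothing disturbed. Next I carry it over to the tray at (197,216).

Run:
```python
from h import *
c=ray("scene",[(163,187),(242,186),(239,246),(152,246)],.018).mean(0); print("tray scene",c)
o=down(np.pi); T=np.array([.517,-.251,0])
move_l(T+[0,0,.214],o,rate=.2)
move_l(T+[0,0,.07],o,rate=.12); f0=np.array(sense()["force"]);print(f0,sense()["grasp_force"])
move_l(T+[0,0,.038],o,rate=.05); z=.038
while z>.0285:
    z-=.001; move_l(T+[0,0,z],o,rate=.02); s=sense()
    if s["force"][2]-f0[2]>3: break
print(z,s["eef_pos"],s["force"],s["grasp_force"],s["clock"])
wait(.2); ungrasp(); move_l(T+[0,0,.2],o,rate=.12)
move_l([.45,0.05,.3],o,rate=.25)
cv2.imwrite("pics/scene2.png",camera("scene")); print(sense()["clock"])
camera("top")
for cam,zz in(("scene",.036),): print([(d["score"],d["extent"]) for d in search_frame(cam,"caddy_center")])
```

```text
tray scene [ 0.51676382 -0.24176568  0.018     ]
[ 0.79961576 -0.38919328 -0.37383297] 63.29745411872864
0.030999999999999993 [ 0.51720983 -0.25110419  0.03163758] [-0.91538404  1.20046067  3.17278536] 63.68996500968933 20.0583
23.7583
[(0.69, [411.2, 136.2, 447.8, 177.3]), (0.64, [171.7, 196.7, 214.6, 227.6]), (0.57, [437.7, 273.3, 480.1, 318.1])]
```

View pics/scene2.png

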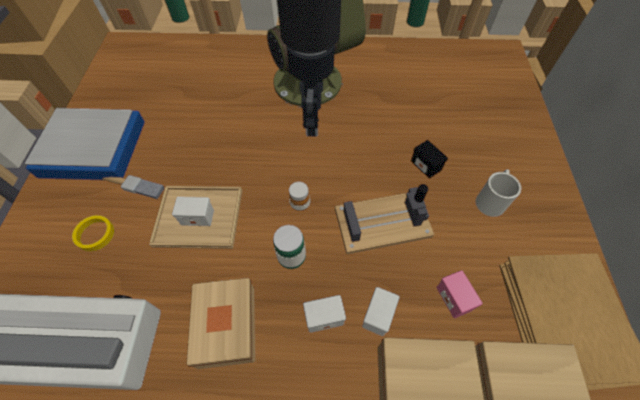

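The caddy stands upright near the middle of the tray at (194,212), and the robot is clear of everything.

```bash
python3 -c "
from plant import *
print(sign_off())"
```

```text
the job is handed in; nothing more can be done
None
```

The jaw is slid fully back, the caddy stands upright near the middle of the tray, and the job was handed in after about 24 s of robot time; the verdict was not reported back.

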